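# Third hand at the spreading board: set the groove with a gauge and hold the rail up

## Task

Set the groove of the insect spreading board: take the middle-thickness gauge out of the rack, stand it upright and lengthwise in the groove about halfway along, and let go of it. Then push the sliding rail by the middle of its outer side until the gauge is pinched between both rails, and keep pushing steadily with about 10 N, as a third hand, so that I can do up the wing nuts; once the push has been steady for a couple of seconds, finish while still pushing. The rails are soft balsa, so never squeeze hard, and leave the other gauges, the pin tin and the glass dish where they are.

Things in the scene. Friction and masses are not known exactly. Their poses are not given: they have to be found in the camera images.
- spreading_board: Adjustable insect spreading board, fixed to the worktop on rubber feet: a flat wooden base 170 (x) x 280 (y) mm, top 16 mm above the worktop, carrying two parallel white-topped rails that run along its y axis. Origin at the centre of its underside on the worktop; +x points from the sliding rail (near the robot) across the groove to the fixed rail (far). Yaw 0 has the rails across the robot's view.
- fixed_rail: The far rail, screwed to the base: soft balsa, 46 mm wide (x), 200 mm long (y), 20 mm high, top 36 mm above the worktop. Origin at the middle of its underside, 46 mm to +x of the board's centre; its inner (groove) side is 23 mm to -x of its origin. Axes as the board's.
- rail_slide (a joint): Travel (m) of the sliding rail along the board's +x toward the fixed rail: 0 fully open, at most 0.044. The clear groove is 46 mm minus this travel (34 to 46 mm wide at the start), so it pinches the 14 mm gauge at 0.032. The rail slides straight with about 1.5 N friction, no spring, and stays where left; once the gauge is pinched all is rigid, and a mm more of push adds some 4 N or more.
- sliding_rail: The near rail, a balsa rail as the fixed one: 46 mm wide (x), 200 mm long (y), 20 mm high, its top 36 mm above the worktop. Origin at the middle of its underside; axes as the board's; its outer side is 23 mm to -x of its origin. Past each end, 122 mm from the middle, stands a brass lug with a bolt and wing nut, 42 mm above the worktop.
- push_point (a point): Middle of the sliding rail's outer side, the flat upright face that looks to the board's -x (to the robot); 10 mm above the base's top, 26 mm above the worktop. Moves with the rail; axes as the board's.
- groove_middle (a point): Point on the groove's flat floor (cork, 16 mm above the worktop) at the board's centre, halfway along the rails; the fixed rail's inner side is 23 mm to +x of it. y runs along the groove.
- middle_gauge: The gauge to use, second of three in the rack: a plain aluminium block 60 mm long (x), 14 mm thick (y), 44 mm high (z), about 0.1 kg. Origin at the centre of its underside. In the rack it stands upright, underside 8 mm above the worktop, its lower 14 mm in a pocket with 1 mm play on each side, its upper 30 mm free to grip across the thickness.
- thin_gauge: Gauge like the middle one but 8 mm thick; stands in the rack's pocket nearest the robot. Leave it.
- thick_gauge: Gauge like the middle one but 20 mm thick; stands in the rack's pocket farthest from the robot. Leave it.
- gauge_rack: Dark wooden rack fixed to the worktop, 222 mm long (x), 40 mm wide (y), 22 mm high, with three pockets in a row along its x, 68 mm apart; the middle pocket is at its centre. Origin at the centre of its underside.
- pins_tin: Round pin tin with a dark lid, 67 mm wide, 24 mm high; bystander. Origin at the centre of its underside.
- petri_dish: Flat glass dish of pins, 66 mm wide, 16 mm high; bystander. Origin at the centre of its underside.
There are look-alikes about, which are no part of the job. Leave any green look-alike of the middle_gauge alone.

How it is judged:
On the way, in this order (a step that is already met when the one before it is completed fails the run):
1. the middle gauge stands upright on the groove's floor, within 30 mm of the middle, let go, with the rails not yet closed on it (z of middle_gauge in the frame of groove_middle between -0.003 and 0.003 m and y of middle_gauge in the frame of groove_middle between -0.03 and 0.03 m and angle between middle_gauge's own z axis and vertical below 0.08 rad and contact force between the fingers and middle_gauge below 0.05 N and x of middle_gauge in the frame of groove_middle between -0.023 and 0.023 m and value of joint rail_slide below 0.028 m), for 0.2 s.
2. the fingers push the sliding rail so that the gauge is pressed on the fixed rail with 5 to 15 N for 1.5 s on end (z of middle_gauge in the frame of groove_middle between -0.003 and 0.003 m and y of middle_gauge in the frame of groove_middle between -0.03 and 0.03 m and angle between middle_gauge's own z axis and vertical below 0.08 rad and contact force between the fingers and middle_gauge below 0.05 N and angle between the x axis of middle_gauge and the y axis of groove_middle, either way round below 0.06 rad and contact force between middle_gauge and fixed_rail between 5 and 15 N and contact force between each of middle_gauge, the fingers and sliding_rail above 4 N), for 1.5 s.
At the end, for the whole second after the job is handed in: The fingers still push the sliding rail and touch no gauge; the middle gauge stands upright on the groove's floor, along the rails, within 30 mm of halfway, pinched between both rails and pressed on the fixed rail with 5 to 15 N, all at rest (all of step 2 and velocity of joint rail_slide between -0.003 and 0.003 m/s); the arm keeps its last pose, push and grip.
It fails at once if the gauge is squeezed onto the fixed rail with more than 40 N (contact force between middle_gauge and fixed_rail above 40 N).
It fails at once if another gauge, the tin or the dish is shifted by more than 12 mm (distance of any of thin_gauge, thick_gauge, pins_tin, petri_dish from where it was at the start of the episode above 0.012 m).
It also fails if it takes over 61 s, if anything falls off the work surface, if the arm or the gripper's body presses on something with over 40 N, if the wrist force passes 120 N, or if a joint passes its speed limit or range.

## Robot

A 6-joint arm with a two-finger parallel gripper is mounted at the origin on a cart in front of the work surface, level with it; the furniture and walls round the work are solid. World frame = base frame: x ahead of the robot, y to its left, z up, the work surface at z = 0. Lengths are in m, angles in rad, forces in N, time in s.
With the tool pointing down it reaches from about 0.4 to 0.825 m from the base axis. Payload 7 kg.
Tool frame: the origin (TCP) lies at the very end of the fingers, on their centre line; the grasp point (between the pads) lies arm.hold_point_z behind it (arm.hold_point_z is the distance from the TCP to the grasp point, in m); z points along the fingers, y is the line along which they close (so a half turn about z gives the same grasp; the last joint's range is limited). The gripper opens to 88 mm and grips with 3 to 60 N. Pads are 19 mm wide; open, the fingers measure 130 mm over their backs; the gripper's body (78 mm by 193 mm) begins 47 mm behind the grasp point.
Start: joints at [1.637, 0.359, 0.012, 0, -1.224, -0.288], TCP at [0.149, 0.658, 0.227] pointing down, gripper open.
Joint ranges: [-3.07, 3.07], [-1.43, 2.12], [-1.02, 1.25], [-3.03, 1.67], [-3.05, -0], [-3.03, 3.03]. Speed limits (rad/s): [2.39, 2.39, 3.01, 3.14, 3.14, 3.14].

## Interface

Orientations are given as [roll, pitch, yaw] about the fixed x, y, z axes, in that order (R = Rz(yaw) Ry(pitch) Rx(roll)).
In Python, from station import arm gives the robot as it stands.
- The arm moves only by the shell command python3 -m creep 'ROWS' [FORCE]. ROWS is a JSON list of rows, 1 to 20 of them, each of 5 numbers: the finger opening in m, then dx, dy, dz in m, then a turn about the tool's z in rad; each row is the pose to reach, as a shift and turn from the pose commanded when the command began, along the tool's axes at that moment; what a row does not reach only later rows make up. A row lasts 1/12 s, in which the tool goes at most 0.0417 m and 0.125 rad, less where a joint would pass 70% of its speed; a pose out of reach is approached as far as the arm can. The fingers move at their own pace and stop on an object; FORCE is the grip in N (left out, the last holds). Time passes only in rows, so rows that do not move let the fingers close. It prints the time, the measured TCP pose, the force, the opening and the grip force at its end.
- arm.get_state(): the state, without advancing time (a new reading comes with each control period).
- arm.grab_frame(name): name is "scene" or "top" or "wrist"; returns the picture (420x560x3 uint8, red, green, blue); there is no depth.
- arm.camera_params(name): a dict with "fx", "fy", "cx", "cy" (pixels), "D" ([k1, k2, p1, p2, k3] as OpenCV has them; the pictures are not rectified), "T" (4x4, takes a point from camera to world coordinates); the wrist camera has in their place "hand_eye" (4x4, takes a point from camera to tool coordinates, whose origin is the TCP and whose axes are the flange's). Camera axes: x right, y down, z forward; pixel columns grow to the right and rows downward; lengths in m; the calibration is good to about 2 mm. A picture is of the moment at which its call begins: read the wrist's pose just before it. camera_params takes no time and is no camera call.
- arm.job_done(): hands the job in; it is judged then, once.
The state is a dict: "t": time; "q": joint angles; "qd": joint speeds; "joint_efforts": joint torques, N m; "eef_pos": TCP position; "ee_rot": TCP orientation; "force": force on the tool from outside, world axes, zero at the start; "moment": the same for the moment, N m; "width": finger opening in m; "gripper_force": force on a finger pad.
Only numpy, scipy, OpenCV 4.12 (cv2) and the standard library are available. Lean on these libraries where they do the work, as an engineer would, in place of code of your own. Each camera call takes 0.05 s, during which the arm holds its last target. There are 200 camera calls.

## Working session

There is one attempt and no reset: what is moved stays moved. The work goes in short steps, Python scripts to look and compute and a shell command to move; the robot and the scene stay as the last step left them, time stands still between calls to the robot, and variables do not carry over. Pictures are saved under pics/ and viewed, at most 10 in all, crops included, and the job is handed in when it is done.

```bash
mkdir -p pics; ls; python3 - <<'E'
from station import arm
import cv2,numpy as np
s=arm.get_state();print({k:np.round(v,3).tolist() for k,v in s.items()},arm.hold_point_z)
for n in ("top","scene","wrist"):
    f=arm.grab_frame(n);cv2.imwrite(f"pics/{n}0.png",f[:,:,::-1])
    p=arm.camera_params(n);print(n,{k:np.round(v,3).tolist() for k,v in p.items()})
a=cv2.imread("pics/top0.png");b=cv2.imread("pics/scene0.png")
cv2.imwrite("pics/t.png",a)
E
```

```text
pics
{'t': 0.0, 'q': [1.637, 0.359, 0.011, -0.0, -1.224, -0.288], 'qd': [0.001, 0.0, 0.002, -0.0, -0.001, -0.001], 'joint_efforts': [0.003, -58.273, 29.305, 6.997, 0.007, -0.0], 'eef_pos': [0.148, 0.658, 0.226], 'ee_rot': [3.14, -0.0, -0.222], 'force': [0.104, -0.446, 0.3], 'moment': [-0.035, 0.038, -0.008], 'gripper_force': 0.0, 'width': 0.088} 0.0188
top {'fx': 493.319, 'fy': 493.319, 'cx': 281.535, 'cy': 211.109, 'D': [-0.163, 0.0, 0.0, 0.0, 0.0], 'T': [[-0.006, -0.992, 0.122, 0.342], [-1.0, 0.008, 0.013, -0.034], [-0.014, -0.122, -0.992, 1.203], [0.0, 0.0, 0.0, 1.0]]}
scene {'fx': 412.28, 'fy': 412.28, 'cx': 277.775, 'cy': 211.366, 'D': [0.034, 0.0, 0.0, 0.0, 0.0], 'T': [[0.792, -0.422, 0.442, 0.079], [-0.611, -0.568, 0.551, -0.491], [0.018, -0.706, -0.708, 0.658], [0.0, 0.0, 0.0, 1.0]]}
wrist {'fx': 309.559, 'fy': 309.559, 'cx': 281.954, 'cy': 208.347, 'D': [-0.019, 0.0, 0.0, 0.0, 0.0], 'hand_eye': [[-0.001, -0.967, -0.254, 0.068], [1.0, -0.001, -0.0, 0.0], [-0.0, -0.254, 0.967, -0.158], [0.0, 0.0, 0.0, 1.0]]}
```

View pics/top0.png

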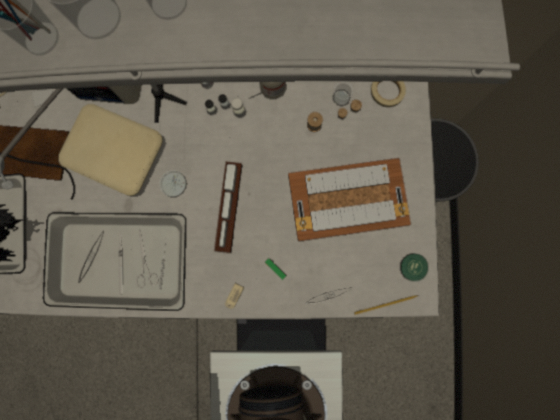

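View pics/scene0.png

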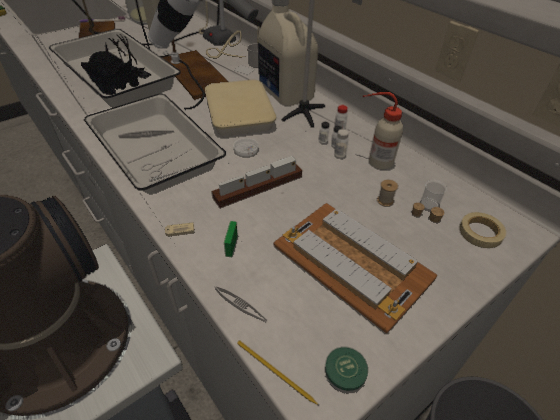

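The top view shows the rack at about (228,207), with the board at about (350,198) and its sliding rail on the lower side. The green look-alike is at (276,268), the tin at (414,267) and the dish at (173,184). The scene view agrees. I'll segment the rails and gauges next.

```bash
cat > h.py <<'E'
from station import arm
import cv2,numpy as np
from scipy.spatial.transform import Rotation as R
def cam(n,s=None):
    p=arm.camera_params(n);K=np.array([[p["fx"],0,p["cx"]],[0,p["fy"],p["cy"]],[0,0,1]]);D=np.array(p["D"],float)
    if n!="wrist": return K,D,np.array(p["T"])
    T=np.eye(4);T[:3,:3]=R.from_euler("xyz",s["ee_rot"]).as_matrix();T[:3,3]=s["eef_pos"]
    return K,D,T@np.array(p["hand_eye"])
def cast(c,uv,z):
    K,D,T=c;u=cv2.undistortPoints(np.array(uv,float).reshape(-1,1,2),K,D).reshape(-1,2)
    d=np.c_[u,np.ones(len(u))]@T[:3,:3].T;o=T[:3,3]
    return o+d*((z-o[2])/d[:,2])[:,None]
def proj(c,P):
    K,D,T=c;I=np.linalg.inv(T)
    return cv2.projectPoints(np.array(P,float).reshape(-1,3),cv2.Rodrigues(I[:3,:3])[0],I[:3,3],K,D)[0].reshape(-1,2)
def rects(c,mask,z,amin=60,amax=1e9):
    for k in cv2.findContours(mask.astype(np.uint8),cv2.RETR_EXTERNAL,cv2.CHAIN_APPROX_NONE)[0]:
        a=cv2.contourArea(k)
        if not amin<a<amax: continue
        P=cast(c,k.reshape(-1,2),z)[:,:2]
        (x,y),(w,h),an=cv2.minAreaRect((P*1000).astype(np.float32))
        if w<h: w,h,an=h,w,an-90
        yield dict(px=k.reshape(-1,2).mean(0).round(),xy=(round(x,1),round(y,1)),L=round(w,1),W=round(h,1),ang=round((an+90)%180-90,1))
E
python3 - <<'E'
from h import *
f=cv2.imread("pics/top0.png");c=cam("top")
hsv=cv2.cvtColor(f,cv2.COLOR_BGR2HSV)
for p in [(350,180),(350,212),(228,178),(226,205),(222,232),(350,197),(228,192),(300,220),(300,120)]: print(p,hsv[p[1],p[0]],end=' ')
print()
roi=np.zeros(f.shape[:2],bool);roi[150:260,205:420]=1
h,s,v=[hsv[...,i].astype(int) for i in range(3)]
wood=(s>60)&roi&((h<25)|(h>165))
m=cv2.morphologyEx(wood.astype(np.uint8),cv2.MORPH_CLOSE,np.ones((5,5)))
print("wood@.018");[print(r) for r in rects(c,m,.018)]
mi=cv2.erode(cv2.morphologyEx(m,cv2.MORPH_CLOSE,np.ones((25,25))),np.ones((3,3)))
w=(~wood)&(mi>0)&(v>120)
print("white@.036/.052");[print(r) for r in rects(c,w,.036,20)];print();[print(r) for r in rects(c,w,.052,20)]
cv2.imwrite("pics/c0.png",cv2.resize(f[150:255,205:420],None,fx=3.7,fy=3.7,interpolation=cv2.INTER_CUBIC))
E
```

```text
(350, 180) [ 23  27 149] (350, 212) [ 23  29 151] (228, 178) [ 25  29 160] (226, 205) [ 25  30 160] (222, 232) [ 25  28 153] (350, 197) [ 15 138 124] (228, 192) [ 19  37 110] (300, 220) [ 18 140 138] (300, 120) [ 20  40 134] 
wood@.018
{'px': array([228., 207.]), 'xy': (501.3, 112.7), 'L': 222.6, 'W': 42.5, 'ang': -6.8}
{'px': array([349., 199.]), 'xy': (518.1, -182.8), 'L': 281.0, 'W': 171.2, 'ang': -82.3}
white@.036/.052
{'px': array([222., 233.]), 'xy': (434.7, 123.3), 'L': 57.7, 'W': 6.5, 'ang': -7.2}
{'px': array([353., 215.]), 'xy': (475.2, -188.7), 'L': 199.1, 'W': 46.7, 'ang': -82.4}
{'px': array([226., 205.]), 'xy': (502.2, 115.3), 'L': 58.6, 'W': 12.9, 'ang': -6.7}
{'px': array([347., 179.]), 'xy': (564.2, -176.7), 'L': 198.6, 'W': 45.8, 'ang': -82.2}
{'px': array([229., 177.]), 'xy': (570.8, 107.0), 'L': 59.3, 'W': 19.0, 'ang': -6.6}

{'px': array([222., 233.]), 'xy': (433.4, 121.1), 'L': 56.9, 'W': 6.4, 'ang': -7.2}
{'px': array([353., 215.]), 'xy': (473.4, -186.6), 'L': 196.4, 'W': 46.1, 'ang': -82.4}
{'px': array([226., 205.]), 'xy': (500.0, 113.2), 'L': 57.8, 'W': 12.7, 'ang': -6.7}
{'px': array([347., 179.]), 'xy': (561.2, -174.7), 'L': 195.9, 'W': 45.2, 'ang': -82.2}
{'px': array([229., 177.]), 'xy': (567.7, 105.1), 'L': 58.5, 'W': 18.7, 'ang': -6.6}
```

View pics/c0.png

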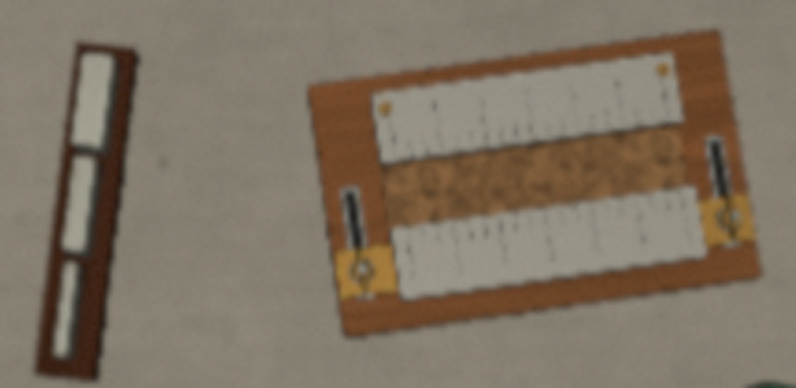

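The sizes and spacings match the description: rack 222 mm, board 281x171 mm, rails 199x46 mm and 90 mm apart, so the groove is about 44 mm. The middle gauge is at (500,113) mm at -6.8°. The board is at (518,-183) mm with yaw 7.7°. I'll move above the rack and check with the wrist camera.

```bash
cat >> h.py <<'E'
def rel(xyz,yaw):
    s=arm.get_state();M=R.from_euler("xyz",s["ee_rot"])
    d=M.inv().apply(np.array(xyz)-s["eef_pos"]);t=-(yaw-s["ee_rot"][2]);t=(t+np.pi)%(2*np.pi)-np.pi
    print("rows d",d.round(4),"turn",round(t,4),"t",s["t"])
def look(name):
    s=arm.get_state();f=arm.grab_frame("wrist")[:,:,::-1].copy();cv2.imwrite(f"pics/{name}.png",f);return s,cam("wrist",s),f
E
python3 -m creep '[[0.088,0.2,0.2,0,-0.05],[0.088,0.463,0.454,0,-0.103],[0.088,0.463,0.454,0,-0.103],[0.088,0.463,0.454,0,-0.103],[0.088,0.463,0.454,0,-0.103],[0.088,0.463,0.454,0,-0.103],[0.088,0.463,0.454,0,-0.103],[0.088,0.463,0.454,0,-0.103],[0.088,0.463,0.454,0,-0.103],[0.088,0.463,0.454,0,-0.103],[0.088,0.463,0.454,0,-0.103],[0.088,0.463,0.454,0,-0.103],[0.088,0.463,0.454,0,-0.103],[0.088,0.463,0.454,0,-0.103],[0.088,0.463,0.454,0,-0.103],[0.088,0.463,0.454,0,-0.103],[0.088,0.463,0.454,0,-0.103],[0.088,0.463,0.454,0,-0.103],[0.088,0.463,0.454,0,-0.103],[0.088,0.463,0.454,0,-0.103]]'
python3 - <<'E'
from h import *
s,c,f=look("w1");print(np.round(s["eef_pos"],4),np.round(s["ee_rot"],3))
print(proj(c,[[.5,.113,.052],[.4334,.1211,.052],[.5677,.1051,.052],[.4,.113,.022]]).round())
E
```

```text
t: 1.82
eef_pos: [0.4999, 0.1143, 0.2265]
ee_rot: [-3.141, 0.0, -0.118]
force: [0.1, 0.2, -0.1]
width: 0.0876
gripper_force: 0.0
[0.4999 0.1143 0.2265] [-3.141  0.    -0.118]
[[283. 191.]
 [283. 248.]
 [283. 126.]
 [292. 263.]]
```

View pics/w1.png

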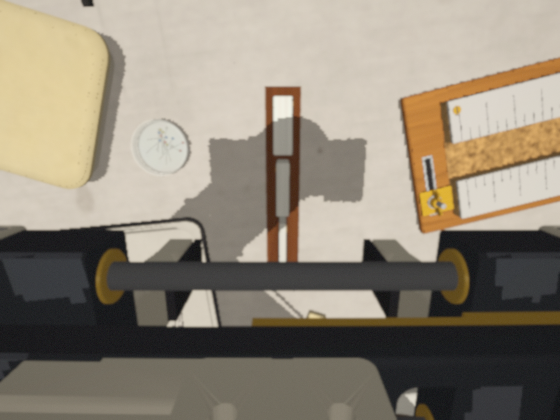

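The wrist view shows the middle gauge at (283,188), against a prediction of (283,191). Laterally it agrees, so I'll descend, grip and lift.

```bash
python3 -m creep '[[0.088,0.001,0.001,0.04,0],[0.088,0.001,0.001,0.08,0],[0.088,0.001,0.001,0.12,0],[0.06,0.001,0.001,0.15,0],[0.04,0.001,0.001,0.175,0],[0.04,0.001,0.001,0.194,0],[0.04,0.001,0.001,0.194,0],[0.04,0.001,0.001,0.194,0]]' 15
python3 -m creep '[[0.02,0,0,0,0],[0.02,0,0,0,0],[0.02,0,0,0,0],[0.01,0,0,0,0],[0.01,0,0,0,0],[0.01,0,0,0,0],[0.01,0,0,0,0],[0.01,0,0,0,0]]' 15
```

```text
t: 2.53
eef_pos: [0.5006, 0.1131, 0.0322]
ee_rot: [3.14, 0.001, -0.117]
force: [-0.5, 0.4, -0.0]
width: 0.0599
gripper_force: 0.0
t: 3.2
eef_pos: [0.5013, 0.1127, 0.0328]
ee_rot: [-3.141, -0.0, -0.119]
force: [-0.6, 0.9, 2.5]
width: 0.0138
gripper_force: 15.0
```

```bash
python3 -m creep '[[0.01,0,0,-0.01,0],[0.01,0,0,-0.02,0],[0.01,0,0,-0.04,0],[0.01,0,0,-0.07,0],[0.01,0,0,-0.1,0],[0.01,0,0,-0.12,0],[0.01,0,0,-0.12,0]]'
python3 - <<'E'
from h import *
rel([.5186,-.1829,.152],-1.436)
E
```

```text
t: 3.78
eef_pos: [0.5035, 0.1134, 0.1583]
ee_rot: [-3.138, -0.007, -0.118]
force: [1.8, 0.6, -1.1]
width: 0.0138
gripper_force: 15.0
rows d [0.0498 0.2925 0.0055] turn 1.318 t 3.7833
```

```bash
python3 -m creep '[[0.01,0.05,0.293,0,1.317],[0.01,0.05,0.293,0,1.317],[0.01,0.05,0.293,0,1.317],[0.01,0.05,0.293,0,1.317],[0.01,0.05,0.293,0,1.317],[0.01,0.05,0.293,0,1.317],[0.01,0.05,0.293,0,1.317],[0.01,0.05,0.293,0,1.317],[0.01,0.05,0.293,0,1.317],[0.01,0.05,0.293,0,1.317],[0.01,0.05,0.293,0,1.317],[0.01,0.05,0.293,0,1.317],[0.01,0.05,0.293,0,1.317],[0.01,0.05,0.293,0,1.317],[0.01,0.05,0.293,0,1.317],[0.01,0.05,0.293,0,1.317]]'
python3 - <<'E'
from h import *
s,c,f=look("w2");rel([.5186,-.1829,.041],-1.436);print(np.round(s["eef_pos"],4),np.round(s["ee_rot"],3))
B=lambda x,y,z:[.5186+.991*x-.134*y,-.1829+.134*x+.991*y,z]
print(proj(c,[B(.023,.1,.036),B(.023,-.1,.036),B(-.021,.1,.036),B(-.021,-.1,.036)]).round())
E
```

```text
t: 5.12
eef_pos: [0.516, -0.1841, 0.1526]
ee_rot: [3.142, -0.0, -1.434]
force: [0.2, 0.4, -0.9]
width: 0.0143
gripper_force: 15.0
rows d [-0.0009 -0.0027  0.1116] turn 0.0013 t 5.1667
[ 0.516  -0.1841  0.1526] [ 3.142 -0.    -1.434]
[[256. 302.]
 [251.  89.]
 [300. 302.]
 [303.  89.]]
```

View pics/w2.png

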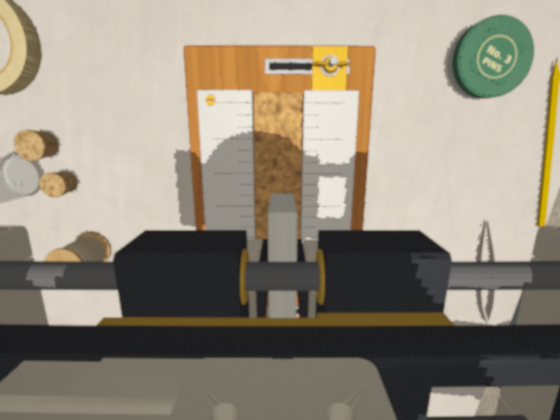

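The wrist view shows the groove edges at columns 253 and 303 (row 90), within 2 px of prediction. The gauge is at column 283, parallel to the rails. I'll lower it.

```bash
python3 -m creep '[[0.01,-0.001,-0.003,0.03,0],[0.01,-0.001,-0.003,0.06,0],[0.01,-0.001,-0.003,0.085,0],[0.01,-0.001,-0.003,0.1,0],[0.01,-0.001,-0.003,0.106,0],[0.01,-0.001,-0.003,0.109,0],[0.01,-0.001,-0.003,0.11,0],[0.01,-0.001,-0.003,0.11,0],[0.01,-0.001,-0.003,0.11,0]]'
python3 -m creep '[[0.01,0,0,0.0005,0],[0.01,0,0,0.001,0],[0.01,0,0,0.0015,0],[0.01,0,0,0.0015,0],[0.01,0,0,0.0015,0]]'
```

```text
t: 5.92
eef_pos: [0.5198, -0.1829, 0.0437]
ee_rot: [-3.14, -0.0, -1.435]
force: [-0.7, -0.7, -0.4]
width: 0.0138
gripper_force: 15.0
t: 6.33
eef_pos: [0.5189, -0.1829, 0.0412]
ee_rot: [-3.141, -0.0, -1.436]
force: [0.0, 0.1, -1.8]
width: 0.014
gripper_force: 15.0
```

```bash
python3 -m creep '[[0.01,0,0,0.0004,0],[0.01,0,0,0.0004,0],[0.01,0,0,0.0004,0],[0.01,0,0,0.0004,0]]'; python3 -m creep '[[0.01,0,0,0.0005,0],[0.01,0,0,0.0005,0],[0.01,0,0,0.0005,0],[0.01,0,0,0.0005,0]]'; python3 -m creep '[[0.01,0,0,0.0005,0],[0.01,0,0,0.0005,0],[0.01,0,0,0.0005,0],[0.01,0,0,0.0005,0]]'
```

```text
t: 6.67
eef_pos: [0.519, -0.1829, 0.0408]
ee_rot: [-3.141, -0.0, -1.436]
force: [-1.0, 0.3, 2.9]
width: 0.0138
gripper_force: 15.0
t: 7.0
eef_pos: [0.5191, -0.1829, 0.0408]
ee_rot: [-3.141, -0.0, -1.435]
force: [-2.1, 1.6, 7.6]
width: 0.0137
gripper_force: 15.0
t: 7.33
eef_pos: [0.5191, -0.1829, 0.0407]
ee_rot: [-3.141, -0.0, -1.435]
force: [-3.0, 2.9, 11.6]
width: 0.0137
gripper_force: 15.0
```

On the floor. I'll relieve the press, open, then rise.

```bash
python3 -m creep '[[0.01,0,0,-0.001,0],[0.01,0,0,-0.001,0],[0.02,0,0,-0.001,0],[0.03,0,0,-0.001,0],[0.04,0,0,-0.001,0],[0.04,0,0,-0.001,0],[0.04,0,0,-0.001,0],[0.04,0,0,-0.001,0]]'
python3 -m creep '[[0.04,0,0,-0.02,0],[0.04,0,0,-0.05,0],[0.04,0,0,-0.08,0],[0.04,0,0,-0.11,0],[0.04,0,0,-0.11,0],[0.04,0,0,-0.11,0]]'
python3 - <<'E'
from h import *
s,c,f=look("w3");print(np.round(s["eef_pos"],4))
f=arm.grab_frame("scene")[:,:,::-1];cv2.imwrite("pics/s3.png",cv2.resize(f[190:340,250:450],None,fx=3,fy=3))
t=arm.grab_frame("top")[:,:,::-1];cv2.imwrite("pics/t3.png",t)
a=cv2.resize(f[190:340,250:450],(560,420),interpolation=2);cv2.imwrite("pics/p3.png",a)
E
```

```text
t: 8.0
eef_pos: [0.5189, -0.1829, 0.0405]
ee_rot: [3.141, 0.0, -1.436]
force: [-0.0, -0.8, -0.7]
width: 0.0397
gripper_force: 0.0
t: 8.5
eef_pos: [0.5201, -0.1829, 0.1527]
ee_rot: [-3.137, -0.001, -1.436]
force: [-0.2, 0.1, -0.1]
width: 0.0397
gripper_force: 0.0
[ 0.5201 -0.1829  0.1527]
```

View pics/p3.png

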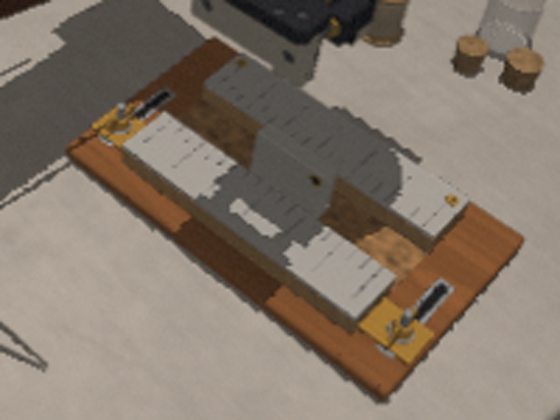

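The gauge stands upright in the groove near the middle, along the rails, with the rails still open. I'll turn, close the fingers and go to the outer side of the rail.

```bash
python3 - <<'E'
from h import *
rel([.428,-.195,.152],.134)
E
python3 -m creep '[[0.04,0,0.03,0,-0.12],[0.04,0,0.09,0,-0.25],[0,0,0.091,0,-1.57],[0,0,0.091,0,-1.57],[0,0,0.091,0,-1.57],[0,0,0.091,0,-1.57],[0,0,0.091,0,-1.57],[0,0,0.091,0,-1.57],[0,0,0.091,0,-1.57],[0,0,0.091,0,-1.57],[0,0,0.091,0,-1.57],[0,0,0.091,0,-1.57],[0,0,0.091,0,-1.57],[0,0,0.091,0,-1.57],[0,0,0.091,0,-1.57],[0,0,0.091,0,-1.57]]' 15
python3 - <<'E'
from h import *
rel([.428,-.195,.022],.134);s,c,f=look("w4");print(s["width"],np.round(s["eef_pos"],4))
t=arm.grab_frame("top")[:,:,::-1];cv2.imwrite("pics/t4.png",t)
B=lambda x,y,z:[.5186+.991*x-.134*y,-.1829+.134*x+.991*y,z]
print(proj(c,[B(0,0,.06),B(0,.03,.06),B(0,-.03,.06),B(.023,0,.036),B(-.021,0,.036)]).round())
E
```

```text
rows d [ 0.      0.091  -0.0022] turn -1.57 t 8.65
t: 9.98
eef_pos: [0.4284, -0.1951, 0.1501]
ee_rot: [-3.141, 0.001, 0.131]
force: [0.3, 0.2, -0.7]
width: 0.0008
gripper_force: 0.0
rows d [-2.000e-04 -1.000e-04  1.281e-01] turn -0.0025 t 9.9833
0.0007520801160357902 [ 0.4284 -0.1951  0.1501]
[[281.  95.]
 [242.  95.]
 [321.  95.]
 [281.  68.]
 [282. 124.]]
```

View pics/w4.png

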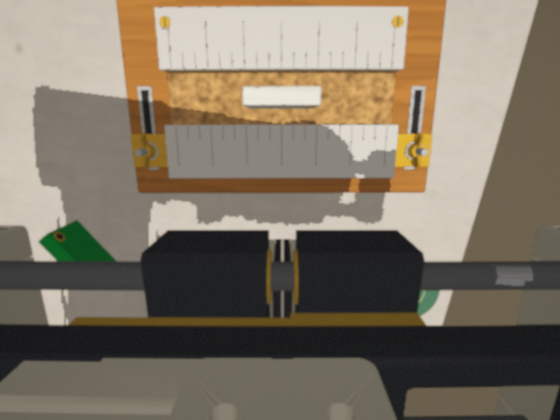

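The gauge top spans columns 242–321 at row 95, parallel to the rails and exactly as predicted. I'll descend behind the rail and begin the push.

```bash
python3 -m creep '[[0,0,0,0.03,0],[0,0,0,0.06,0],[0,0,0,0.09,0],[0,0,0,0.11,0],[0,0,0,0.12,0],[0,0,0,0.127,0],[0,0,0,0.128,0],[0,0,0,0.128,0],[0,0,0,0.128,0]]'
python3 -m creep '[[0,0.004,0,0,0],[0,0.008,0,0,0],[0,0.01,0,0,0],[0,0.012,0,0,0],[0,0.014,0,0,0],[0,0.016,0,0,0],[0,0.018,0,0,0],[0,0.02,0,0,0],[0,0.022,0,0,0],[0,0.024,0,0,0],[0,0.025,0,0,0],[0,0.025,0,0,0]]'
```

```text
t: 10.83
eef_pos: [0.4295, -0.1952, 0.0234]
ee_rot: [3.141, -0.001, 0.134]
force: [-0.1, -0.3, 0.3]
width: 0.0005
gripper_force: 0.0
t: 11.83
eef_pos: [0.4538, -0.1917, 0.0226]
ee_rot: [3.142, -0.0, 0.134]
force: [-0.2, 0.4, -0.6]
width: 0.0005
gripper_force: 0.3
```

```bash
python3 -m creep '[[0,0.001,0,0,0],[0,0.002,0,0,0],[0,0.003,0,0,0],[0,0.004,0,0,0],[0,0.005,0,0,0],[0,0.006,0,0,0],[0,0.007,0,0,0],[0,0.008,0,0,0],[0,0.009,0,0,0],[0,0.01,0,0,0],[0,0.01,0,0,0],[0,0.01,0,0,0]]'
python3 - <<'E'
from h import *
s,c,f=look("w5");print(np.round(s["eef_pos"],4),np.round(s["force"],2),s["width"])
hs=cv2.cvtColor(f,cv2.COLOR_BGR2HSV);w=(hs[...,1]<60)&(hs[...,2]>90)
print("white",[r for r in rects(c,w,.036,300,20000)])
E
```

```text
t: 12.83
eef_pos: [0.4637, -0.1904, 0.0227]
ee_rot: [3.142, -0.0, 0.134]
force: [-0.4, -1.0, -1.5]
width: 0.0003
gripper_force: 0.6
[ 0.4637 -0.1904  0.0227] [-0.36 -0.99 -1.46] 0.000298059490168464
white [{'px': array([525., 401.]), 'xy': (394.1, -343.5), 'L': 37.2, 'W': 24.6, 'ang': -83.6}, {'px': array([423., 398.]), 'xy': (388.3, -286.1), 'L': 26.8, 'W': 22.8, 'ang': -83.1}, {'px': array([ 71., 306.]), 'xy': (424.0, -82.3), 'L': 82.6, 'W': 20.6, 'ang': -81.9}, {'px': array([491., 308.]), 'xy': (453.6, -304.0), 'L': 79.6, 'W': 21.9, 'ang': -82.0}, {'px': array([510., 276.]), 'xy': (471.8, -309.2), 'L': 23.4, 'W': 11.4, 'ang': -82.7}, {'px': array([494., 241.]), 'xy': (490.3, -294.3), 'L': 21.3, 'W': 10.8, 'ang': 7.4}, {'px': array([ 67., 241.]), 'xy': (462.5, -81.8), 'L': 20.9, 'W': 10.5, 'ang': 7.0}, {'px': array([512., 146.]), 'xy': (536.5, -288.1), 'L': 16.9, 'W': 10.9, 'ang': 7.8}, {'px': array([ 49., 144.]), 'xy': (508.2, -75.9), 'L': 16.4, 'W': 10.5, 'ang': 7.2}, {'px': array([547., 171.]), 'xy': (526.8, -304.5), 'L': 96.1, 'W': 20.6, 'ang': 20.4}, {'px': array([ 13., 166.]), 'xy': (496.8, -62.2), 'L': 101.6, 'W': 21.6, 'ang': -5.3}]
```

View pics/w5.png

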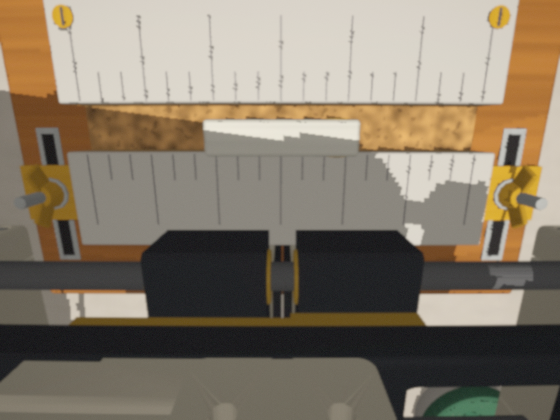

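The groove runs from row 104 to row 152, about 22 mm wide, with the gauge (columns 204–359) still parallel. That leaves about 8 mm, so I'll continue gently.

```bash
python3 -m creep '[[0,0.001,0,0,0],[0,0.0015,0,0,0],[0,0.002,0,0,0],[0,0.0025,0,0,0],[0,0.003,0,0,0],[0,0.0035,0,0,0],[0,0.004,0,0,0],[0,0.0045,0,0,0],[0,0.005,0,0,0],[0,0.0055,0,0,0],[0,0.006,0,0,0],[0,0.006,0,0,0],[0,0.006,0,0,0]]'
python3 -m creep '[[0,0.0003,0,0,0],[0,0.0006,0,0,0],[0,0.0008,0,0,0],[0,0.001,0,0,0],[0,0.001,0,0,0],[0,0.001,0,0,0]]'
```

```text
t: 13.97
eef_pos: [0.4696, -0.1896, 0.0227]
ee_rot: [3.142, -0.0, 0.134]
force: [-1.3, -1.0, 0.4]
width: 0.0005
gripper_force: 0.7
t: 14.47
eef_pos: [0.4704, -0.1895, 0.0227]
ee_rot: [3.142, -0.0, 0.134]
force: [-1.4, -0.8, 1.4]
width: 0.0009
gripper_force: 0.9
```

```bash
for i in 1 2; do python3 -m creep '[[0,0.0003,0,0,0],[0,0.0006,0,0,0],[0,0.0008,0,0,0],[0,0.001,0,0,0],[0,0.001,0,0,0],[0,0.001,0,0,0]]' | grep -E "t:|eef|force"; done
```

```text
t: 14.97
eef_pos: [0.4713, -0.1894, 0.0226]
ee_rot: [-3.142, 0.0, 0.134]
force: [-2.7, -0.5, 2.0]
gripper_force: 1.1
t: 15.47
eef_pos: [0.4713, -0.1893, 0.0225]
ee_rot: [-3.141, 0.002, 0.134]
force: [-6.4, -1.6, 4.1]
gripper_force: 2.7
```

```bash
python3 -m creep '[[0,0.0003,0,0,0],[0,0.0006,0,0,0],[0,0.0008,0,0,0],[0,0.0008,0,0,0],[0,0.0008,0,0,0],[0,0.0008,0,0,0]]'
python3 - <<'E'
from h import *
F=[]
for i in range(8):
    s,c,f=look("w6");F.append(s["force"])
print(s["t"],np.round(F,1).tolist())
E
```

```text
t: 15.97
eef_pos: [0.4713, -0.1893, 0.0224]
ee_rot: [-3.141, 0.003, 0.134]
force: [-8.0, -1.1, 5.4]
width: 0.0005
gripper_force: 3.7
16.3167 [[-8.0, -1.1, 5.4], [-6.6, -1.1, 5.0], [-6.7, -1.1, 4.9], [-7.3, -1.0, 6.0], [-6.5, -0.7, 5.8], [-6.6, -1.4, 5.5], [-7.4, -1.7, 6.0], [-6.2, -1.5, 4.4]]
```

View pics/w6.png

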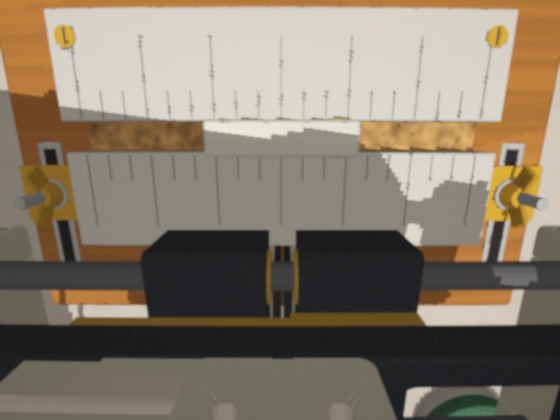

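The groove is now about 14 mm wide (rows 121–152), with the gauge pinched and parallel between both rails. The push is about 7 N, so I'll raise it to about 11 N and ease off the vertical drag.

```bash
python3 -m creep '[[0,0.0003,0,-0.0002,0],[0,0.0006,0,-0.0004,0],[0,0.0009,0,-0.0005,0],[0,0.0009,0,-0.0005,0],[0,0.0009,0,-0.0005,0],[0,0.0009,0,-0.0005,0]]'
python3 - <<'E'
from h import *
F=[]
for i in range(8):
    s=arm.get_state();arm.grab_frame("wrist");F.append(s["force"])
print(s["t"],np.round(F,1).tolist(),np.mean(F,0))
E
```

```text
t: 16.87
eef_pos: [0.4713, -0.1893, 0.0224]
ee_rot: [-3.141, 0.005, 0.133]
force: [-7.4, -2.3, 2.3]
width: 0.0002
gripper_force: 4.1
17.2167 [[-7.4, -2.3, 2.3], [-8.4, -3.8, 2.9], [-7.4, -3.3, 1.6], [-7.1, -3.2, 2.0], [-8.2, -2.3, 2.7], [-8.6, -3.9, 3.1], [-7.2, -2.8, 2.0], [-8.8, -3.2, 3.7]] [-7.8707366  -3.09382056  2.53593558]
```

```bash
python3 -m creep '[[0,0.0003,0,0,0],[0,0.0006,0,-0.0001,0],[0,0.0008,0,-0.0002,0],[0,0.001,0,-0.0002,0],[0,0.001,0,-0.0002,0],[0,0.001,0,-0.0002,0]]'
python3 - <<'E'
from h import *
F=[]
for i in range(8):
    s=arm.get_state();arm.grab_frame("wrist");F.append(s["force"])
print(s["t"],np.mean(F,0),s["ee_rot"])
E
```

```text
t: 17.77
eef_pos: [0.4713, -0.1892, 0.0224]
ee_rot: [-3.141, 0.006, 0.133]
force: [-9.9, -3.8, 4.0]
width: 0.0002
gripper_force: 5.2
18.1167 [-10.00605374  -3.74669505   3.50514853] [-3.14064235  0.00640447  0.1331526 ]
```

Total push is about 10.7 N, so I'll hold it steady.

```bash
for i in 1 2; do python3 -m creep '[[0,0,0,0,0],[0,0,0,0,0],[0,0,0,0,0],[0,0,0,0,0],[0,0,0,0,0],[0,0,0,0,0],[0,0,0,0,0],[0,0,0,0,0],[0,0,0,0,0],[0,0,0,0,0],[0,0,0,0,0],[0,0,0,0,0],[0,0,0,0,0],[0,0,0,0,0],[0,0,0,0,0],[0,0,0,0,0],[0,0,0,0,0],[0,0,0,0,0]]'; done
python3 - <<'E'
from h import *
F=[]
for i in range(8):
    s,c,f=look("w7");F.append(s["force"])
print(s["t"],np.mean(F,0),np.std(F,0))
E
```

```text
t: 19.67
eef_pos: [0.4713, -0.1893, 0.0224]
ee_rot: [-3.141, 0.006, 0.133]
force: [-9.6, -5.3, 4.3]
width: 0.0007
gripper_force: 5.2
t: 21.17
eef_pos: [0.4713, -0.1892, 0.0224]
ee_rot: [-3.141, 0.006, 0.133]
force: [-9.9, -4.1, 3.6]
width: 0.0005
gripper_force: 5.2
21.5167 [-9.89571223 -3.56271029  3.68623045] [0.33261967 0.38047013 0.40339944]
```

View pics/w7.png

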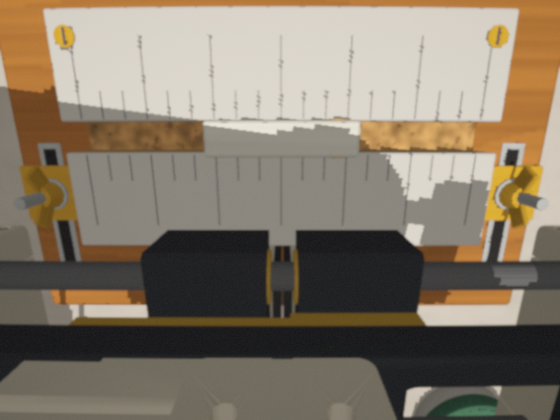

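The gauge at (282,138) is still pinched and parallel, and the push has been steady at about 10 N for over 3 s. Handing in.

```bash
python3 -c "
from station import arm
print(arm.job_done())"
```

```text
the job is handed in; nothing more can be done
None
```

I handed the job in with the middle gauge standing upright in the groove, pinched between both rails, and the arm still pushing the sliding rail steadily at about 10 N; no verdict was returned.

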